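# Load a gas strut in the tester and hold its guarded lever

### The job

Take the gas strut from its wooden rack and press it down past the sprung jaw of the test bed until it lies fully home in both forks with the jaw closed over it, lengthwise centred on the forks and its thin rod end towards the big blue load head. Only then flip the safety catch on the lever station all the way over, pull the lever it guards towards the front of the station as far as it goes, and hold it there with the fingers: finish while still holding the lever against its spring. Leave the other things on the bench where they are.

Things in the scene. Friction and masses are not known exactly. Their poses are not given: they have to be found in the camera images.
- strut: Loose gas strut, 0.2 to 0.45 kg: black tube 22 mm in diameter, 180 mm long, with a thin steel rod (9 mm) standing 38 mm out of one end and a 16 mm end piece 12 mm long on it. Origin: on the axis, middle of the tube; x points along it to the thin rod end (y, z may be rolled). Grasp it from above across the tube's middle, free 40 mm either way along it in rack and bed.
- strut_eye (a point): Tip of the strut's thin rod end, on the axis, 140 mm along x from the origin of strut.
- rack: Fixed plywood rack holding the strut at the start, base 240 x 70 x 10 mm. Two saddles (16 mm thick, at x = +60 and -60 mm), floors 44 mm above the bench, side walls 13.5 mm either side of the middle, up to 60 mm. Origin: centre of the underside; the strut lies along x, axis 55 mm high.
- bed: Fixed strut test bed, base plate 360 x 100 x 12 mm. Two steel forks, 13 mm thick, at x = +51.5 and -51.5 mm, floors 64 mm above the bench, take the strut along x. Tall tines at -y (inner face y = -12.5 mm, up to 94 mm, sloped lead-in above to 109 mm), short tines at +y (12.5 mm, up to 75 mm); between the forks all is free above the plate. Origin: centre of the underside between the forks, z up.
- jaw (a joint): Sprung jaw on the bed's +y side, rad: 0 closed, 0.5 wide open. Two dark blades 10 mm thick at x = +65 and -65 mm of the bed on one hinge along x (y = 17.5, z = 30 mm), each with a nose sloping from y = 20, z = 117 mm down to its tip at y = 2, z = 90 mm. A tube pressed straight down (about 5 to 10 N) drives it aside to about 0.15; it springs shut over the seated tube.
- station: Fixed lever station: grey housing 180 x 150 x 55 mm with a lever and a safety catch on top. Origin: centre of the underside, z up; its front with a bare metal plate is at -x. The lever turns on a hinge along y at x = 0, z = 70 mm.
- catch (a joint): Safety catch, rad: 0 to 0.1 at the start, 1.1 fully over; stays where left (about 1 N at its top). Steel paddle 30 mm wide (station x), 8 mm thick, upright at 0, 85 mm tall from its hinge along the station's x at y = -75, z = 100 mm (middle at x = -7 mm). Its top flips away from the lever, to the station's -y and down. Its tongue in front of the lever's shaft blocks it until about 0.7.
- catch_top (a point): Middle of the top edge of the safety catch's paddle, 85 mm from its hinge; at 0 it stands 185 mm above the bench.
- lever (a joint): Lever, value in rad: 0 at rest (leaning 0.2 rad to the station's +x), 0.8 pulled to its stop (leaning 0.6 rad to -x). A spring returns it: about 4 N at the grip at 0, 11 N at the stop. Its upright shaft is 12 mm thick and stands at y = 0.
- lever_grip (a point): Lever's grip: black bar 18 mm in diameter, 105 mm long along the station's y (-10 to +95 mm) on top of the shaft, its axis 100 mm from the lever's hinge. This point: on the bar's axis at the station's y = 50 mm; at rest at x = 20, z = 168 mm of the station, at the stop at x = -56, z = 152 mm. Pinch or hook it there from above.
- polish_jar: Bystander: grey jar with a white cap, 70 mm in diameter, 70 mm tall, left of the work. Origin: centre of the underside.
- pad: Bystander: orange polishing pad, a disc 100 mm across and 28 mm tall, left of the work. Origin: centre of the underside.
- spanner: Bystander: steel spanner lying flat on the bench, right of the work. Origin: its underside.
- bed_seat (a point): Where the middle of the tube belongs: on the axis of a seated strut, midway between the two forks, 75 mm above the bench; axes as bed.
- load_head (a point): Front face of the bed's big blue load head (95 mm wide, 110 mm high, steel button 12 mm proud of it), at x = 157 mm of the bed, 75 mm high. The strut's thin rod end must point to it. A smaller dark anvil, 97 mm high, stands at the other end, x = -165 to -135 mm.
Not all that is in view belongs to the job. Leave any orange or purple look-alike of the strut alone.

How it is judged:
On the way, in this order (a step that is already met when the one before it is completed fails the run):
1. the strut lies home in both forks of the test bed, the jaw closed over it (x of strut in the frame of bed between -0.02 and 0.02 m and y of strut in the frame of bed between -0.004 and 0.004 m and z of strut in the frame of bed between 0.072 and 0.078 m and angle between the x axis of strut and the x axis of bed, either way round below 0.06 rad and x of strut_eye in the frame of bed above 0.1 m and value of joint jaw below 0.06 rad), for 0.2 s.
2. the safety catch is flipped all the way over (value of joint catch above 0.9 rad), for 0.2 s.
3. the lever is pulled to its stop and held with the fingers (value of joint lever above 0.68 rad and contact force between the fingers and lever above 1.5 N), for 0.5 s.
At the end, for the whole second after the job is handed in: Strut axis within 4 mm of the forks' middle sideways, 3 mm in height, 20 mm lengthwise, 0.06 rad in line, rod end to the load head; jaw below 0.06 rad; catch beyond 0.9 of 1.1 rad; lever beyond 0.68 of 0.8 rad, held by the fingers (over 1.5 N) through the last second (all of step 1 and all of step 3 and value of joint catch above 0.9 rad); the arm keeps its last pose, push and grip.
It fails at once if the lever was forced past its catch (value of joint lever above 0.25 rad and value of joint catch below 0.5 rad).
It fails at once if another thing on the bench was disturbed (distance of any of polish_jar, pad, spanner from where it was at the start of the episode above 0.03 m).
It also fails if it takes over 69 s, if anything falls off the work surface, if the arm or the gripper's body presses on something with over 40 N, if the wrist force passes 120 N, or if a joint passes its speed limit or range.

### The arm

A 6-joint arm with a two-finger parallel gripper is mounted at the origin on the work surface. World frame = base frame: x ahead of the robot, y to its left, z up, the work surface at z = 0. Lengths are in m, angles in rad, forces in N, time in s.
With the tool pointing down it reaches from about 0.375 to 0.975 m from the base axis. Payload 3.8 kg.
Tool frame: the origin (TCP) lies at the very end of the fingers, on their centre line; the grasp point (between the pads) lies 19 mm behind it; z points along the fingers, y is the direction in which the jaws open and shut (so a half turn about z gives the same grasp; the last joint's range is limited). The gripper opens to 85 mm and grips with 20 to 120 N. Pads are 22 mm wide; open, the fingers measure 114 mm over their backs; the gripper's body (76 mm by 85 mm) begins 54 mm behind the grasp point. The pads swing forward as they close: fully open they stand 13 mm farther back than shut.
Start: joints at [-1.175, 0.264, 1.604, -0, 1.274, -0.037], TCP at [0.283, -0.613, 0.231] pointing down, gripper open.
Joint ranges: [-2.63, 2.63], [-0.94, 2.18], [0.31, 2.57], [-1.31, 4.45], [0, 2.66], [-2.55, 2.55]. Speed limits (rad/s): [2.57, 2.57, 3.14, 3.14, 3.14, 3.14].

### API

Orientations are given as a rotation vector (axis times angle).
In Python, from workcell import bot, viewer, finish_job gives the robot as it stands.
- The arm moves only by the tool servo_tool, never from a script. Its argument "plan" is a list that holds one entry, the list of rows, each a list of 6 numbers: the shift along the tool's x, y, z in cm, then the turn, a rotation vector about the tool's x, y, z in degrees. A call has 1 to 20 rows; each row is the pose to reach, as a shift and turn from the pose measured when the call began, along the tool's axes at that moment; what a row does not reach only later rows make up. A row lasts 1/12 s, in which the tool goes at most 41.7 mm and 7.16 degrees, less where a joint would pass 70% of its speed; a pose out of reach is approached as far as the arm can. A call with a gripper value outside its range is refused whole. "claw" is the finger opening in cm, from 0 to 8.54, set as the call begins (left out, the last holds). The fingers move at their own pace and stop on an object; "grip_force" is the grip in N (left out, the last holds). Time passes only in rows, so rows that repeat a pose let the fingers close. It gives the time, the measured TCP pose, the force and the opening at its end, in the units of the state.
- bot.read_state(): the state, without advancing time (a new reading comes with each control period).
- viewer.read_camera(name): name is "scene" or "side" or "wrist"; returns a dict with "color" (384x512x3 uint8, red, green, blue), "fx", "fy", "cx", "cy" (pixels), "eye" and "rotation" of the camera in the world; the wrist camera has in their place "T_tool_cam" (4x4, takes a point from camera to tool coordinates, whose origin is the TCP and whose axes are the flange's). Camera axes: x right, y down, z forward; pixel columns grow to the right and rows downward; lengths in m; the calibration is good to about 2 mm. A picture is of the moment at which its call begins: read the wrist's pose just before it. There is no depth.
- finish_job(): hands the job in, once; it reports no verdict.
The state is a dict: "time": time; "q": joint angles; "joint_vel": joint speeds; "joint_torque": joint torques, N m; "tool_pos": TCP position; "tcp_rot": TCP orientation; "wrist_force": force on the tool from outside, world axes, zero at the start; "torque": the same for the moment, N m; "width": opening from 0.0 (shut) to 1.0 (fully open).
Only numpy, scipy, OpenCV 4.12 (cv2) and the standard library are available. Lean on these libraries where they do the work, as an engineer would, in place of code of your own. Each camera call takes 0.05 s, during which the arm holds its last target.

## Working session

There is one attempt and no reset: what is moved stays moved. The work goes in short steps, Python scripts to look and compute and a tool call to move; the robot and the scene stay as the last step left them, time stands still between calls to the robot, and variables do not carry over. Pictures are saved under pics/ and viewed, and the job is handed in when it is done.

Besides the shell and the picture viewer there is one more tool, called in YAML: its name, and indented under it one key for each argument. servo_tool: Moves the arm, as the interface text tells. Its arguments: {"type":"object","properties":{"plan":{"type":"array"},"claw":{"type":"number"},"grip_force":{"type":"number"}},"required":["plan"]}

```bash
ls; mkdir -p pics
python3 - <<'E'
from workcell import bot, viewer
import cv2,json
s=bot.read_state();print(s)
for n in("scene","side","wrist"):
    c=viewer.read_camera(n);cv2.imwrite(f"pics/{n}0.png",c["color"][:,:,::-1])
    print(n,{k:(v.tolist() if hasattr(v,'tolist') else v) for k,v in c.items() if k!="color"})
E
```

```text
pics
{'time': 0.0, 'q': array([-1.17489330e+00,  2.64781405e-01,  1.60535810e+00, -4.08518060e-05,
        1.27371591e+00, -3.69260115e-02]), 'joint_vel': array([ 0.0002964 ,  0.00094437,  0.00035627,  0.00109594, -0.0020889 ,
       -0.00141973]), 'joint_torque': array([-4.58919185e-04, -5.15118992e+01, -3.67311072e+01, -2.17693441e-04,
        1.29713723e-02, -2.36125786e-06]), 'tool_pos': array([ 0.28281101, -0.61209381,  0.22995159]), 'tcp_rot': array([-3.06613893e+00, -6.74133374e-01,  6.94402886e-04]), 'wrist_force': array([ 0.24316942, -0.32780654, -0.5795891 ]), 'torque': array([ 0.00745424, -0.01280406, -0.07627534]), 'width': 0.9973640875467086}
scene {'fx': 420.92044581705005, 'fy': 420.92044581705005, 'cx': 259.34496402022387, 'cy': 186.26359191093553, 'eye': [1.2855003412506603, -0.5987165771695429, 1.039940810000428], 'rotation': [-2.1213259318468647, -1.04903240652842, 0.4509165423543521]}
side {'fx': 425.8377699183091, 'fy': 425.8377699183091, 'cx': 248.72193358572466, 'cy': 195.26679313525844, 'eye': [-0.2924216162054702, 0.83401548798168, 1.2309976975535373], 'rotation': [-1.027601876595005, 2.4508530078644775, -1.0340396996522652]}
wrist {'fx': 314.3672060697299, 'fy': 314.3672060697299, 'cx': 259.0399641938202, 'cy': 188.11399446170722, 'T_tool_cam': [[-0.0005403917378182701, -0.9627645565682668, -0.2703407416440886, 0.06820494105687243], [0.9999995339892851, -0.00030399760617862354, -0.0009163005323316979, -0.0010796729325630583], [0.0007999987373812053, -0.27034111082364365, 0.9627642721874633, -0.14202655076236992], [0.0, 0.0, 0.0, 1.0]]}
```

View pics/scene0.png

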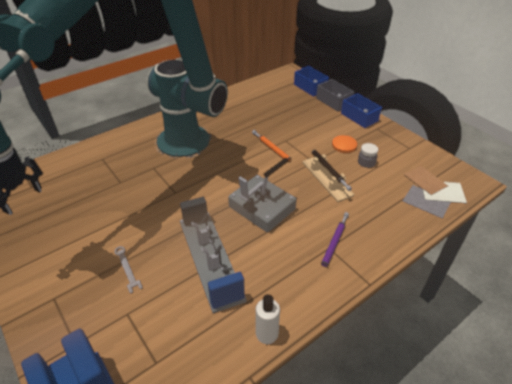

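View pics/side0.png

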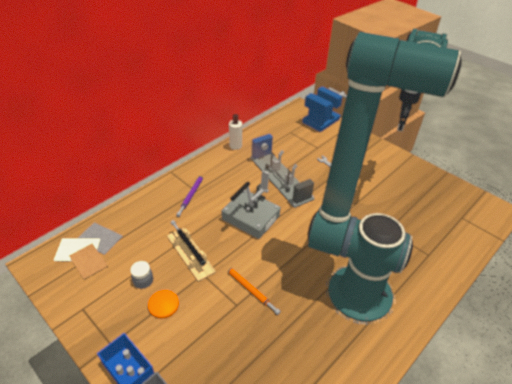

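View pics/wrist0.png

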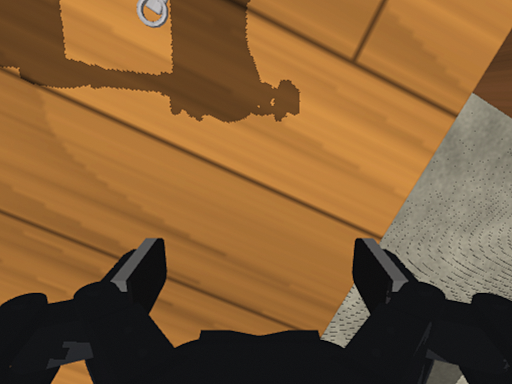

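The black strut in the rack is at scene (332,172) / side (190,250). The orange (270,145) and purple (336,240) ones are the look-alikes. Enlarging to confirm.

```bash
cat > h.py <<'E'
import numpy as np,cv2
from scipy.spatial.transform import Rotation as R
from workcell import bot, viewer
def save(n,img): cv2.imwrite("pics/"+n,img[:,:,::-1])
def crop(img,x0,y0,w,h,k):
    im=cv2.resize(img[y0:y0+h,x0:x0+w],None,fx=k,fy=k,interpolation=cv2.INTER_CUBIC).copy()
    for x in range((x0//20+1)*20,x0+w,20):
        cv2.putText(im,str(x),((x-x0)*k,8),0,.3,(255,255,0));cv2.line(im,((x-x0)*k,10),((x-x0)*k,16),(255,255,0))
    for y in range((y0//20+1)*20,y0+h,20):
        cv2.putText(im,str(y),(0,(y-y0)*k),0,.3,(255,255,0))
    return im
def campose(c,s=None):
    if "eye" in c: return R.from_rotvec(c["rotation"]).as_matrix(),np.array(c["eye"])
    T=np.eye(4);T[:3,:3]=R.from_rotvec(s["tcp_rot"]).as_matrix();T[:3,3]=s["tool_pos"]
    T=T@np.array(c["T_tool_cam"]);return T[:3,:3],T[:3,3]
def proj(c,P,s=None):
    r,e=campose(c,s);p=(np.atleast_2d(P)-e)@r
    return np.c_[c["fx"]*p[:,0]/p[:,2]+c["cx"],c["fy"]*p[:,1]/p[:,2]+c["cy"]]
def atz(c,uv,z,s=None):
    r,e=campose(c,s);d=r@np.array([(uv[0]-c["cx"])/c["fx"],(uv[1]-c["cy"])/c["fy"],1.])
    return e+d*(z-e[2])/d[2]
E
python3 - <<'E'
from h import *
a=cv2.imread("pics/scene0.png")[:,:,::-1];b=cv2.imread("pics/side0.png")[:,:,::-1]
save("c1.png",crop(a,165,130,200,150,4))
save("c2.png",crop(b,140,120,200,150,4))
E
```

```text
(no output)
```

View pics/c1.png

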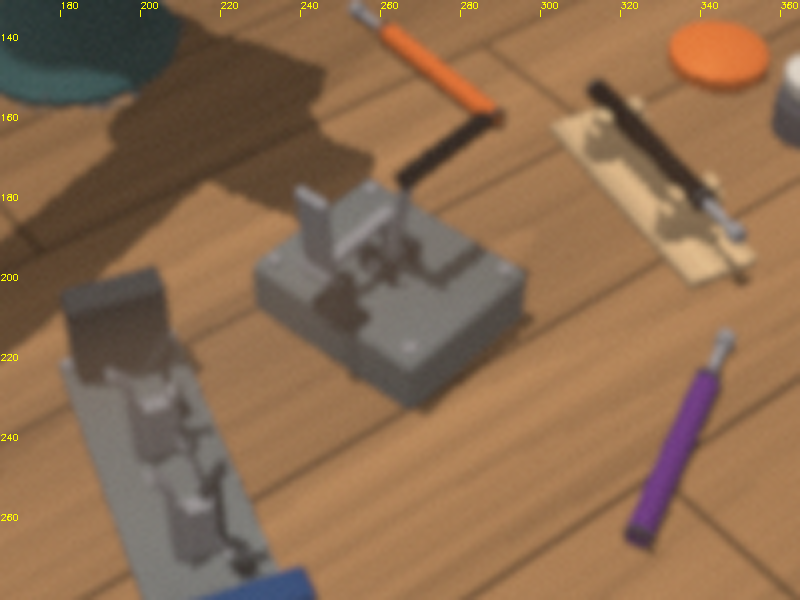

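View pics/c2.png

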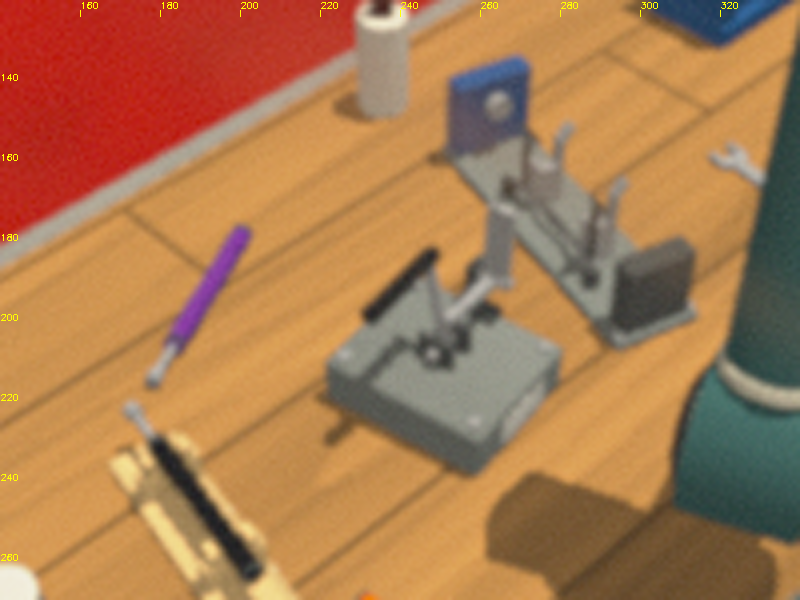

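Run:
```python
from h import *
C={n:viewer.read_camera(n) for n in("scene","side")}
def show(l,cam,pts,z):
    for p in pts: print(l,cam,p,atz(C[cam],p,z).round(4))
show("station top","scene",[(257.5,175.5),(295,197.5),(267,224),(229,198)],.055)
show("station top","side",[(222,212),(258,233.5),(280,206)],.055)
show("strut tube","scene",[(312,152.5),(341,179.5),(349.5,189)],.055)
show("strut tube","side",[(201,262),(179,231),(172,222)],.055)
show("bed base","side",[(252,158),(292,206),(312,198)],.012)
show("bed base","scene",[(181,223)],.012)
show("head top","side",[(252,139.5),(271,135),],.110)
show("anvil","side",[(294,188),(312,180)],.097)
show("anvil","scene",[(181,204),(204,197)],.097)
```

```text
station top scene (257.5, 175.5) [0.4024 0.0747 0.055 ]
station top scene (295, 197.5) [0.566  0.1073 0.055 ]
station top scene (267, 224) [ 0.6023 -0.0401  0.055 ]
station top scene (229, 198) [ 0.4348 -0.0692  0.055 ]
station top side (222, 212) [0.5556 0.119  0.055 ]
station top side (258, 233.5) [0.386  0.0974 0.055 ]
station top side (280, 206) [ 0.4237 -0.0621  0.055 ]
strut tube scene (312, 152.5) [0.4227 0.3164 0.055 ]
strut tube scene (341, 179.5) [0.5956 0.2942 0.055 ]
strut tube scene (349.5, 189) [0.6473 0.2824 0.055 ]
strut tube side (201, 262) [0.4327 0.3265 0.055 ]
strut tube side (179, 231) [0.5941 0.294  0.055 ]
strut tube side (172, 222) [0.6467 0.2854 0.055 ]
bed base side (252, 158) [ 0.7392 -0.2268  0.012 ]
bed base side (292, 206) [ 0.4165 -0.1292  0.012 ]
bed base side (312, 198) [ 0.3896 -0.2219  0.012 ]
bed base scene (181, 223) [ 0.3988 -0.2368  0.012 ]
head top side (252, 139.5) [ 0.745  -0.2305  0.11  ]
head top side (271, 135) [ 0.7101 -0.3136  0.11  ]
anvil side (294, 188) [ 0.4256 -0.1409  0.097 ]
anvil side (312, 180) [ 0.4062 -0.2269  0.097 ]
anvil scene (181, 204) [ 0.4021 -0.2268  0.097 ]
anvil scene (204, 197) [ 0.4191 -0.1527  0.097 ]
```

```bash
cat >> h.py <<'E'
def down(yaw):
    c,s=np.cos(yaw),np.sin(yaw)
    return np.array([[c,s,0],[s,-c,0],[0,0,-1.]])
def mv(p,yaw=None,Rt=None):
    s=bot.read_state();r=R.from_rotvec(s["tcp_rot"]).as_matrix()
    if Rt is None: Rt=down(yaw)
    d=r.T@(np.array(p)-s["tool_pos"])*100;w=R.from_matrix(r.T@Rt).as_rotvec(degrees=True)
    print("t",round(s["time"],2),"pos",s["tool_pos"].round(4),"F",s["wrist_force"].round(1),"w",round(s["width"],3),"MOVE",d.round(2),w.round(2),"rows",round(np.linalg.norm(d)/4.17,1),round(np.linalg.norm(w)/7.16,1))
E
python3 - <<'E'
from h import *
mv([.60,-.2,.33],-.25)
E
```

```text
t 0.25 pos [ 0.283  -0.6124  0.2306] F [-0.2 -0.6 -0.2] w 1.0 MOVE [ 46.08 -24.15  -9.91] [-6.000e-02  2.000e-02  3.912e+01] rows 12.7 5.5
```

servo_tool:
  plan:
    - [[46, -24, -10, 0, 0, 39], [46, -24, -10, 0, 0, 39], [46, -24, -10, 0, 0, 39], [46, -24, -10, 0, 0, 39], [46, -24, -10, 0, 0, 39], [46, -24, -10, 0, 0, 39], [46, -24, -10, 0, 0, 39], [46, -24, -10, 0, 0, 39], [46, -24, -10, 0, 0, 39], [46, -24, -10, 0, 0, 39], [46, -24, -10, 0, 0, 39], [46, -24, -10, 0, 0, 39], [46, -24, -10, 0, 0, 39], [46, -24, -10, 0, 0, 39], [46, -24, -10, 0, 0, 39], [46, -24, -10, 0, 0, 39], [46, -24, -10, 0, 0, 39]]

```text
time: 1.67
tool_pos: [0.599, -0.2027, 0.3303]
tcp_rot: [-3.117, 0.39, 0.003]
wrist_force: [0.3, -0.7, 0.0]
width: 1.002
```

```bash
cat > snap.py <<'E'
import sys,pickle
from h import *
s=bot.read_state();c=viewer.read_camera("wrist");n=sys.argv[1]
pickle.dump((s,c),open(n+".pkl","wb"));save(n+".png",crop(c["color"],0,0,512,384,1) if len(sys.argv)<3 else c["color"])
print(s["time"],s["tool_pos"],s["wrist_force"].round(1))
E
python3 snap.py w1
```

```text
1.6667 [ 0.59904001 -0.20268132  0.33028012] [ 0.3 -0.7  0. ]
```

View pics/w1.png

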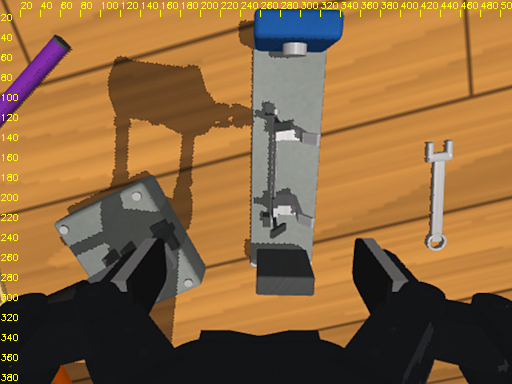

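Bed is in view (base 250–325 × 40–265, blue head at the top), station at lower left, and the spanner at (437,195). Enlarging the bed.

Run:
```python
from h import *
import pickle
s,c=pickle.load(open("w1.pkl","rb"))
save("c3.png",crop(c["color"],220,0,150,120,5)); save("c4.png",crop(c["color"],220,180,150,120,5))
a=crop(c["color"],225,90,130,115,5);save("c5.png",a)
```

```text
(no output)
```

View pics/c3.png

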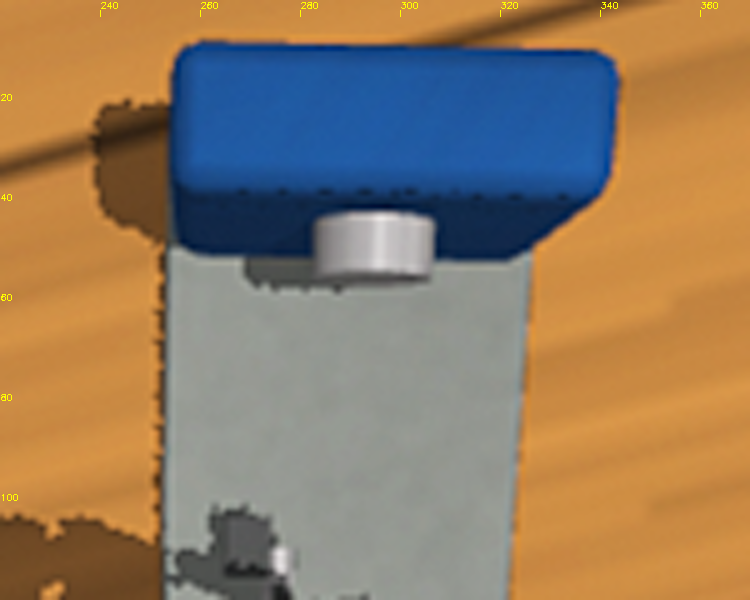

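View pics/c4.png

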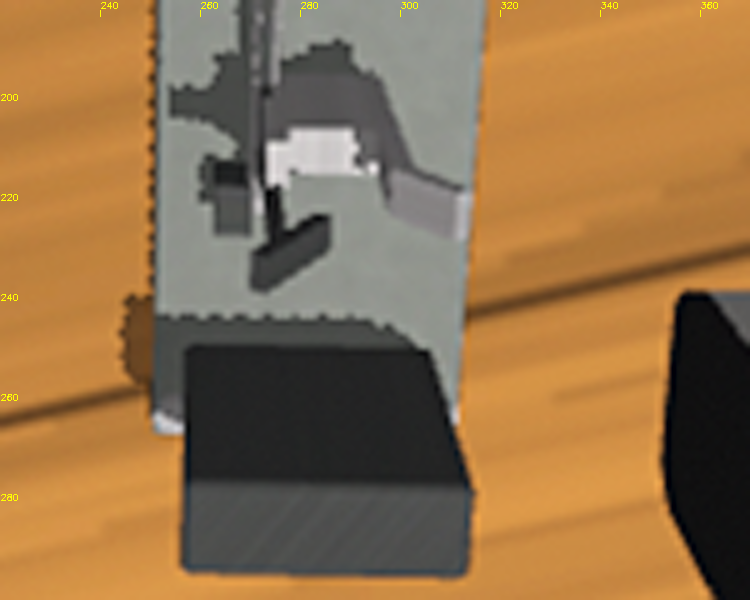

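View pics/c5.png

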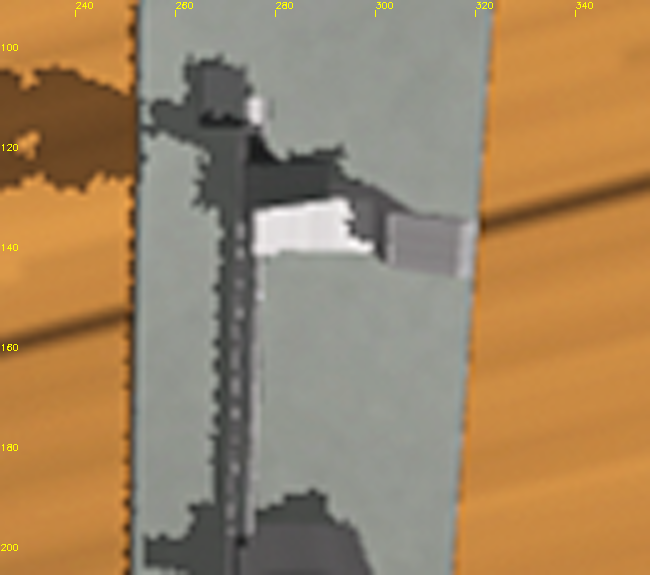

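```bash
cat > fit.py <<'E'
from h import *
from scipy.optimize import least_squares
def fit(cs,pts,x0):
    # pts: (bedpoint,u,v,wu,wv) ; lines: (p,dir,u,v) handled by projecting nearest
    def P(x,p): c,s_=np.cos(x[2]),np.sin(x[2]);p=np.atleast_2d(p);return np.c_[x[0]+c*p[:,0]-s_*p[:,1],x[1]+s_*p[:,0]+c*p[:,1],p[:,2]]
    def f(x):
        o=[]
        for (k,m,*uv) in pts:
            s,c=cs[k]
            if np.array(m).ndim==1:
                q=proj(c,P(x,m),s)[0]
                for a,b in zip(q,uv):
                    if b is not None:o.append(a-b)
            else:
                q=proj(c,P(x,m),s);d=q[1]-q[0];n=np.array([-d[1],d[0]])/np.hypot(*d)
                for z in uv:o.append(n@(np.array(z)-q[0]))
        return np.array(o)
    r=least_squares(f,x0,loss="soft_l1");print("fit",r.x.round(4),"res",f(r.x).round(1));return r.x
E
python3 - <<'E'
from fit import *
import pickle
cs=[pickle.load(open("w1.pkl","rb"))]
h=.0125
pts=[(0,(.045,-h,.094),302,143),(0,(.058,-h,.094),302.5,134),(0,(-.058,-h,.094),297.5,224.5),
(0,[(-.18,.05,.012),(.18,.05,.012)],(252.5,60),(252,90),(250.5,245),(251,150)),
(0,[(-.18,-.05,.012),(.18,-.05,.012)],(325,60),(322,100),(316,190),(311,262)),
(0,(.157,0,.11),297.5,38),(0,(-.135,0,.097),284.5,277),(0,(-.165,0,.097),None,295),(0,(.145,0,.075),293.5,None)]
x=fit(cs,pts,[.57,-.22,-.28])
E
```

```text
fit [ 0.5629 -0.2313 -0.2683] res [-0.4  0.2 -0.3 -1.7 -0.4 -1.4  0.3  0.2  0.6 -0.1 -0.5 -0.7 -0.2 -0.1
  0.1  0.8  0.7 -0.   1.3  0.1]
```

```bash
python3 -c "
from h import *
mv([.46,.16,.36],-.17)"
```

```text
t 1.72 pos [ 0.5989 -0.2029  0.3304] F [0.2 0.  0.3] w 0.998 MOVE [-22.43 -31.73  -2.9 ] [-0.04  0.1  -4.56] rows 9.3 0.6
```

servo_tool:
  plan:
    - [[-22.4, -31.7, -3, 0, 0, -4.6], [-22.4, -31.7, -3, 0, 0, -4.6], [-22.4, -31.7, -3, 0, 0, -4.6], [-22.4, -31.7, -3, 0, 0, -4.6], [-22.4, -31.7, -3, 0, 0, -4.6], [-22.4, -31.7, -3, 0, 0, -4.6], [-22.4, -31.7, -3, 0, 0, -4.6], [-22.4, -31.7, -3, 0, 0, -4.6], [-22.4, -31.7, -3, 0, 0, -4.6], [-22.4, -31.7, -3, 0, 0, -4.6], [-22.4, -31.7, -3, 0, 0, -4.6], [-22.4, -31.7, -3, 0, 0, -4.6], [-22.4, -31.7, -3, 0, 0, -4.6], [-22.4, -31.7, -3, 0, 0, -4.6]]

```text
time: 2.88
tool_pos: [0.4607, 0.158, 0.3606]
tcp_rot: [-3.13, 0.269, 0.003]
wrist_force: [0.9, -0.5, -0.8]
width: 1.002
```

```bash
python3 snap.py w2; python3 -c "
from h import *
import pickle
s,c=pickle.load(open('w2.pkl','rb'))
save('c6.png',crop(c['color'],60,70,150,140,5)[:600]); save('c7.png',crop(c['color'],280,60,160,120,5))"
```

```text
2.8833 [0.4606632  0.15795434 0.36057075] [ 0.9 -0.5 -0.8]
```

View pics/w2.png

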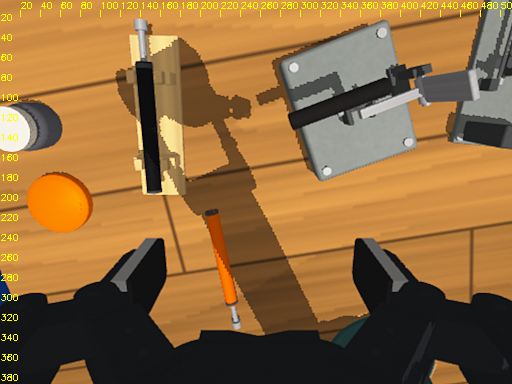

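The black tube with its steel rod end in the plywood rack (145,125) is the strut. The orange one (222,260) is a look-alike. Station with black grip bar (345,100) and catch at (445,88).

```bash
python3 -c "
from h import *
import pickle
s,c=pickle.load(open('w2.pkl','rb'))
save('c6.png',crop(c['color'],85,5,150,200,3)); save('c7.png',crop(c['color'],270,10,190,180,4)[:,:])"
```

```text
(no output)
```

View pics/c6.png

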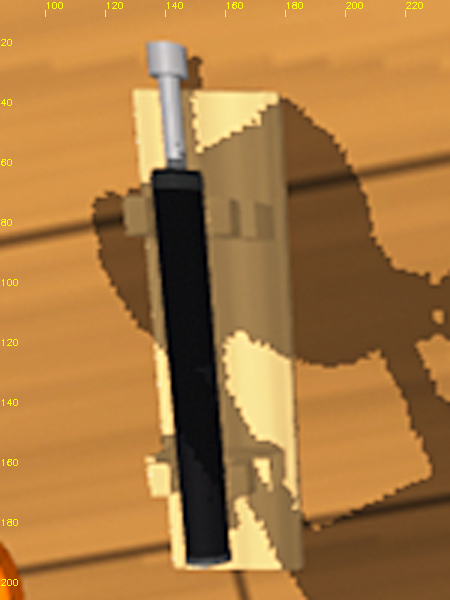

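View pics/c7.png

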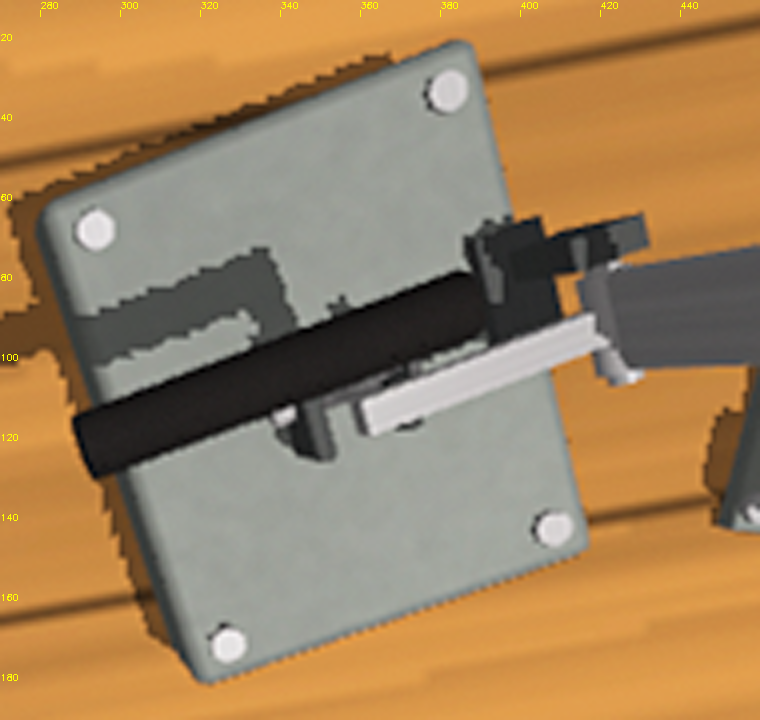

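Run:
```python
from fit import *
import pickle
cs=[pickle.load(open("w2.pkl","rb"))]
z=.055;X=.09;Y=.075
pts=[(0,[(-X,Y,z),(X,Y,z)],(283,80),(300,125),(315,168)),(0,[(X,-Y,z),(X,Y,z)],(290,57),(375,23)),
(0,[(-X,-Y,z),(X,-Y,z)],(392,45),(403,95),(413,135)),(0,[(-X,-Y,z),(-X,Y,z)],(330,178),(405,149.5)),
(0,(.02,.095,.168),291,119),(0,(.02,-.01,.168),387,84)]
x=fit(cs,pts,[.495,.02,.2])
c,s_=np.cos(x[2]),np.sin(x[2])
s,cam=cs[0]
for m in [(.02,.095,.168),(.02,-.01,.168),(.02,.05,.168),(-.007,-.075,.185),(-.007,-.075,.1)]:
    w=np.array([x[0]+c*m[0]-s_*m[1],x[1]+s_*m[0]+c*m[1],m[2]]);print(m,w.round(4),proj(cam,w,s).round(0))
fit(cs,[(0,(.09,0,.055),144.3,62),(0,(-.09,0,.055),153.7,191.5),(0,(.14,0,.055),140,19.5)],[.51,.307,-.17])
fit(cs,[(0,[(-.12,.035,.01),(.12,.035,.01)],(129.5,40),(142.5,190)),(0,[(-.12,-.035,.01),(.12,-.035,.01)],(178.5,50),(185,190)),(0,[(.12,-.035,.01),(.12,.035,.01)],(135,35),(170,35.5)),(0,[(-.12,-.035,.01),(-.12,.035,.01)],(145,194.5),(180,194.5))],[.51,.307,-.17])
```

```text
fit [0.4984 0.0244 0.1814] res [-1.4  0.7  1.5 -2.3 -1.9 -3.  -3.5 -2.8  0.4  2.5 -3.1  2.  -0.7  0.2]
(0.02, 0.095, 0.168) [0.5009 0.1214 0.168 ] [[288. 121.]]
(0.02, -0.01, 0.168) [0.5198 0.0181 0.168 ] [[386.  84.]]
(0.02, 0.05, 0.168) [0.509  0.0771 0.168 ] [[329. 105.]]
(-0.007, -0.075, 0.185) [ 0.505  -0.0507  0.185 ] [[466.  87.]]
(-0.007, -0.075, 0.1) [ 0.505  -0.0507  0.1   ] [[422.  89.]]
fit [ 0.5128  0.307  -0.1887] res [-0.6 -0.4  0.1  0.   0.4  0.4]
fit [ 0.5229  0.304  -0.1906] res [ 0.1  0.2 -0.1 -0.2 -0.5 -0.3  0.3  0.9]
```

```bash
python3 -c "
from h import *
mv([.5128,.307,.12],-.189)"
```

```text
t 2.93 pos [0.4607 0.158  0.3606] F [-0.1 -0.1  0.1] w 1.001 MOVE [  2.64 -15.56  24.05] [-0.01  0.12  0.98] rows 6.9 0.1
```

servo_tool:
  plan:
    - [[2.6, -15.6, 24, 0, 0, 1], [2.6, -15.6, 24, 0, 0, 1], [2.6, -15.6, 24, 0, 0, 1], [2.6, -15.6, 24, 0, 0, 1], [2.6, -15.6, 24, 0, 0, 1], [2.6, -15.6, 24, 0, 0, 1], [2.6, -15.6, 24, 0, 0, 1], [2.6, -15.6, 24, 0, 0, 1], [2.6, -15.6, 24, 0, 0, 1], [2.6, -15.6, 24, 0, 0, 1], [2.6, -15.6, 24, 0, 0, 1]]
  claw: 6

```text
time: 3.85
tool_pos: [0.5141, 0.3069, 0.1228]
tcp_rot: [-3.125, 0.299, -0.001]
wrist_force: [0.0, 0.4, 0.1]
width: 0.705
```

```bash
python3 snap.py w3; python3 -c "
from h import *
mv([.5128,.307,.036],-.189)"
```

```text
3.85 [0.51412093 0.3068918  0.12280709] [0.  0.4 0.1]
t 3.9 pos [0.5142 0.3071 0.1232] F [0.5 0.7 0.2] w 0.7 MOVE [-0.15  0.06  8.72] [-0.15 -0.08 -0.1 ] rows 2.1 0.0
```

View pics/w3.png

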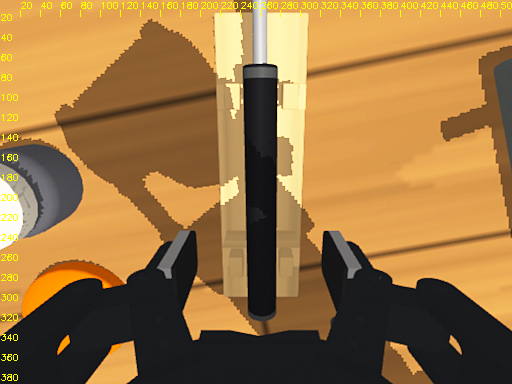

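servo_tool:
  plan:
    - [[0, 0, 3, 0, 0, 0], [-0.1, 0, 5.5, 0, 0, 0], [-0.1, 0, 7.5, 0, 0, 0], [-0.1, 0, 8.7, 0, 0, 0], [-0.1, 0, 8.7, 0, 0, 0], [-0.1, 0, 8.7, 0, 0, 0], [-0.1, 0, 8.7, 0, 0, 0]]

```text
time: 4.48
tool_pos: [0.5149, 0.308, 0.0383]
tcp_rot: [-3.123, 0.299, -0.007]
wrist_force: [0.3, -0.2, 0.1]
width: 0.703
```

servo_tool:
  plan:
    - [[0, 0, 0, 0, 0, 0], [0, 0, 0, 0, 0, 0], [0, 0, 0, 0, 0, 0], [0, 0, 0, 0, 0, 0], [0, 0, 0, 0, 0, 0], [0, 0, 0, 0, 0, 0], [0, 0, 0, 0, 0, 0], [0, 0, 0, 0, 0, 0]]
  claw: 0
  grip_force: 70

```text
time: 5.15
tool_pos: [0.5159, 0.3083, 0.04]
tcp_rot: [-3.122, 0.299, -0.01]
wrist_force: [-1.3, -1.5, 6.5]
width: 0.234
```

```bash
python3 snap.py w4; python3 -c "
from h import *
mv([.563,-.2313,.2],-.268)"
```

```text
5.15 [0.51586138 0.30826489 0.03996471] [-1.3 -1.5  6.5]
t 5.2 pos [0.5158 0.3082 0.0399] F [-0.6 -1.5  5.7] w 0.234 MOVE [ 14.95  51.99 -16.21] [-0.33 -0.31  4.43] rows 13.5 0.6
```

View pics/w4.png

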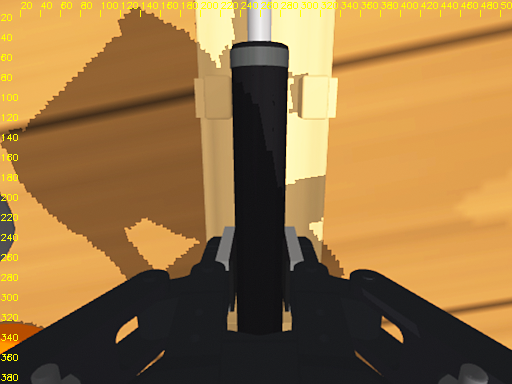

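servo_tool:
  plan:
    - [[0, 0, -3, 0, 0, 0], [0, 0, -7, 0, 0, 0], [0, 0, -11, 0, 0, 0], [0, 0, -15, 0, 0, 0], [0, 0, -19, 0, 0, 0], [0, 0, -23, 0, 0, 0], [0, 0, -23, 0, 0, 0], [2, 4, -23, -0.3, -0.3, 1]]

```text
time: 5.87
tool_pos: [0.5257, 0.2736, 0.2739]
tcp_rot: [-3.116, 0.316, -0.008]
wrist_force: [1.4, -0.4, -4.6]
width: 0.23
```

```bash
python3 snap.py w5; python3 -c "
from h import *
mv([.563,-.2313,.25],-.268)"
```

```text
5.8667 [0.52565959 0.27356603 0.27393765] [ 1.4 -0.4 -4.6]
t 5.92 pos [0.5276 0.2616 0.2711] F [ 1.6 -7.3 -4.9] w 0.23 MOVE [13.62 47.49  2.41] [ 0.26 -0.31  3.45] rows 11.9 0.5
```

View pics/w5.png

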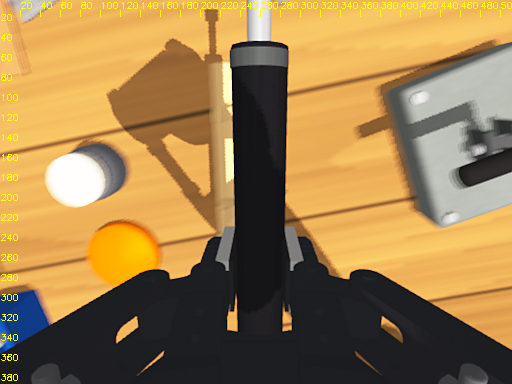

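Run:
```python
from h import *
import pickle
from scipy.optimize import least_squares
s,c=pickle.load(open("w5.pkl","rb"))
T=np.array(c["T_tool_cam"])
def pt(P):
    p=(np.atleast_2d(P)-T[:3,3])@T[:3,:3];return np.c_[c["fx"]*p[:,0]/p[:,2]+c["cx"],c["fy"]*p[:,1]/p[:,2]+c["cy"]]
for d in(.013,.015,.017,.019):
  for x0 in (-.004,0,.004): print(d,x0,"front corners",pt([(x0+.09,-.011,-d),(x0+.09,.011,-d),(x0+.09,0,-d-.011),(x0+0.02,-.011,-d),(x0+.02,.011,-d)]).round(0).tolist())
save("c8.png",crop(c["color"],200,5,120,250,3)[:600])
```

```text
0.013 -0.004 front corners [[232.0, 49.0], [290.0, 49.0], [261.0, 44.0], [236.0, 222.0], [286.0, 222.0]]
0.013 0 front corners [[232.0, 38.0], [290.0, 38.0], [261.0, 32.0], [236.0, 213.0], [286.0, 213.0]]
0.013 0.004 front corners [[231.0, 26.0], [291.0, 26.0], [261.0, 19.0], [235.0, 204.0], [286.0, 204.0]]
0.015 -0.004 front corners [[232.0, 49.0], [290.0, 49.0], [261.0, 43.0], [235.0, 223.0], [286.0, 223.0]]
0.015 0 front corners [[231.0, 37.0], [291.0, 37.0], [261.0, 31.0], [235.0, 215.0], [286.0, 215.0]]
0.015 0.004 front corners [[231.0, 25.0], [291.0, 25.0], [261.0, 17.0], [235.0, 206.0], [287.0, 206.0]]
0.017 -0.004 front corners [[231.0, 48.0], [291.0, 48.0], [261.0, 42.0], [235.0, 225.0], [287.0, 225.0]]
0.017 0 front corners [[231.0, 36.0], [291.0, 36.0], [261.0, 29.0], [235.0, 216.0], [287.0, 216.0]]
0.017 0.004 front corners [[231.0, 24.0], [292.0, 24.0], [261.0, 16.0], [235.0, 207.0], [287.0, 207.0]]
0.019 -0.004 front corners [[231.0, 47.0], [292.0, 47.0], [261.0, 41.0], [235.0, 227.0], [287.0, 227.0]]
0.019 0 front corners [[230.0, 35.0], [292.0, 35.0], [261.0, 28.0], [235.0, 218.0], [287.0, 218.0]]
0.019 0.004 front corners [[230.0, 22.0], [292.0, 22.0], [261.0, 14.0], [234.0, 209.0], [287.0, 209.0]]
```

View pics/c8.png

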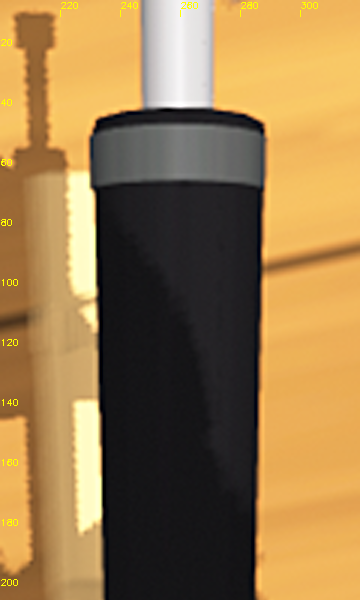

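```bash
python3 -c "
from h import *
mv([.5668,-.2328,.19],-.268)
mv([.5668,-.2328,.26],-.268)"
```

```text
t 5.92 pos [0.5276 0.2616 0.2711] F [ 1.6 -7.3 -4.9] w 0.23 MOVE [13.99 47.53  8.41] [ 0.26 -0.31  3.45] rows 12.1 0.5
t 5.92 pos [0.5276 0.2616 0.2711] F [ 1.6 -7.3 -4.9] w 0.23 MOVE [14.02 47.56  1.41] [ 0.26 -0.31  3.45] rows 11.9 0.5
```

servo_tool:
  plan:
    - [[14, 47.5, 1.4, 0.3, -0.3, 3.4], [14, 47.5, 1.4, 0.3, -0.3, 3.4], [14, 47.5, 1.4, 0.3, -0.3, 3.4], [14, 47.5, 1.4, 0.3, -0.3, 3.4], [14, 47.5, 1.4, 0.3, -0.3, 3.4], [14, 47.5, 1.4, 0.3, -0.3, 3.4], [14, 47.5, 1.4, 0.3, -0.3, 3.4], [14, 47.5, 1.4, 0.3, -0.3, 3.4], [14, 47.5, 1.4, 0.3, -0.3, 3.4], [14, 47.5, 1.4, 0.3, -0.3, 3.4], [14, 47.5, 1.4, 0.3, -0.3, 3.4], [14, 47.5, 1.4, 0.3, -0.3, 3.4], [14, 47.5, 5, 0.3, -0.3, 3.4], [14, 47.5, 8.4, 0.3, -0.3, 3.4], [14, 47.5, 8.4, 0.3, -0.3, 3.4], [14, 47.5, 8.4, 0.3, -0.3, 3.4], [14, 47.5, 8.4, 0.3, -0.3, 3.4]]

```text
time: 7.33
tool_pos: [0.5671, -0.2322, 0.1905]
tcp_rot: [-3.113, 0.417, 0.0]
wrist_force: [0.2, 0.1, -2.6]
width: 0.235
```

```bash
python3 snap.py w6; python3 -c "
from h import *
mv([.5668,-.2328,.14],-.268)"
```

```text
7.3333 [ 0.5671157  -0.23216831  0.19045777] [ 0.2  0.1 -2.6]
t 7.38 pos [ 0.5681 -0.2325  0.192 ] F [ 1.2 -1.1 -3.4] w 0.231 MOVE [-0.14  0.07  5.2 ] [-0.01 -0.16  0.11] rows 1.2 0.0
```

View pics/w6.png

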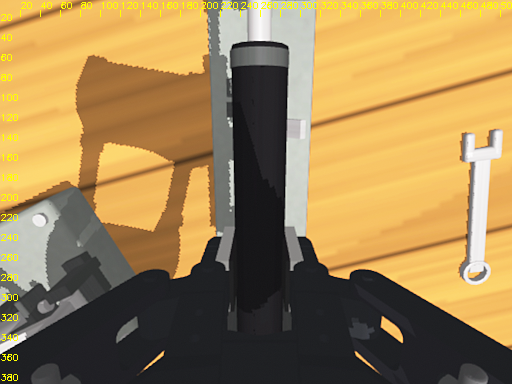

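```bash
python3 -c "
from h import *
import pickle
s,c=pickle.load(open('w6.pkl','rb'))
save('c9.png',crop(c['color'],195,5,130,245,3)[:735])
x=np.array([.5629,-.2313]);cc,ss=np.cos(-.2683),np.sin(-.2683)
for m in [(.15,.05,.012),(0,.05,.012),(.15,-.05,.012),(0,-.05,.012),(.045,-.0125,.094),(.058,-.0125,.094),(.058,-.0195,.109)]:
    w=[x[0]+cc*m[0]-ss*m[1],x[1]+ss*m[0]+cc*m[1],m[2]];print(m,proj(c,w,s).round(1))
"
```

```text
(0.15, 0.05, 0.012) [[206.   10.8]]
(0, 0.05, 0.012) [[212.4 171.1]]
(0.15, -0.05, 0.012) [[315.4  10.9]]
(0, -0.05, 0.012) [[308.2 171.3]]
(0.045, -0.0125, 0.094) [[277.3 136.7]]
(0.058, -0.0125, 0.094) [[277.6 119.1]]
(0.058, -0.0195, 0.109) [[288.8 120.4]]
```

View pics/c9.png

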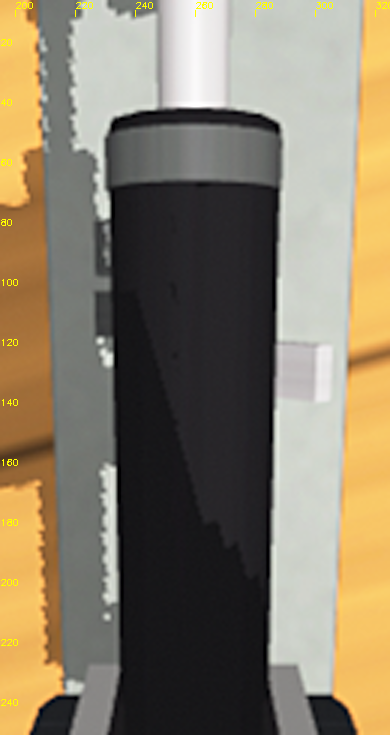

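servo_tool:
  plan:
    - [[-0.1, 0, 2, 0, -0.2, 0], [-0.1, 0.05, 4, 0, -0.2, 0], [-0.1, 0.05, 5.2, 0, -0.2, 0], [-0.1, 0.05, 6, 0, -0.2, 0], [-0.1, 0.05, 6, 0, -0.2, 0]]

```text
time: 7.8
tool_pos: [0.5667, -0.232, 0.1312]
tcp_rot: [-3.113, 0.416, 0.004]
wrist_force: [-0.5, 0.5, -4.5]
width: 0.233
```

```bash
python3 -c "
from h import *
mv([.5668,-.2328,.06],-.268)"
```

```text
t 7.8 pos [ 0.5667 -0.232   0.1312] F [-0.5  0.5 -4.5] w 0.233 MOVE [0.05 0.08 7.12] [-0.03  0.14  0.15] rows 1.7 0.0
```

servo_tool:
  plan:
    - [[0, 0.1, 1, 0, 0, 0], [0, 0.1, 2, 0, 0, 0], [0, 0.1, 3, 0, 0, 0], [0, 0.1, 4, 0, 0, 0], [0, 0.1, 5, 0, 0, 0], [0, 0.1, 5.8, 0, 0, 0], [0, 0.1, 6.4, 0, 0, 0], [0, 0.1, 7, 0, 0, 0], [0, 0.1, 7.2, 0, 0, 0], [0, 0.1, 7.2, 0, 0, 0], [0, 0.1, 7.2, 0, 0, 0]]

```text
time: 8.72
tool_pos: [0.566, -0.2325, 0.06]
tcp_rot: [-3.113, 0.416, 0.005]
wrist_force: [-4.2, 0.9, 5.4]
width: 0.231
```

```bash
python3 snap.py w7; python3 -c "
from h import *
mv([.5668,-.2328,.06],-.268)
c=viewer.read_camera('scene');save('s7.png',crop(c['color'],170,190,90,110,6)[:600])
c=viewer.read_camera('side');save('d7.png',crop(c['color'],235,120,100,100,6)[:600])"
```

```text
8.7167 [ 0.56601672 -0.23254767  0.05997124] [-4.2  0.9  5.4]
t 8.77 pos [ 0.566  -0.2326  0.0599] F [-5.5  0.2  5.6] w 0.231 MOVE [ 0.08  0.   -0.01] [-0.05  0.19  0.14] rows 0.0 0.0
```

View pics/w7.png

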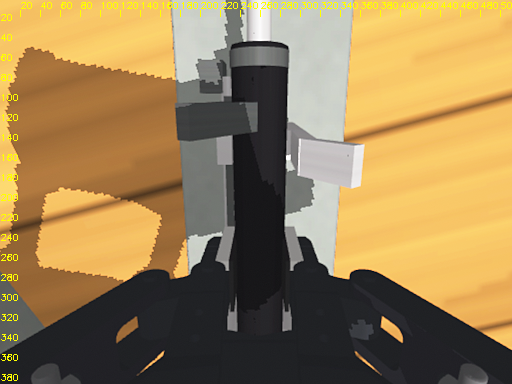

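View pics/s7.png

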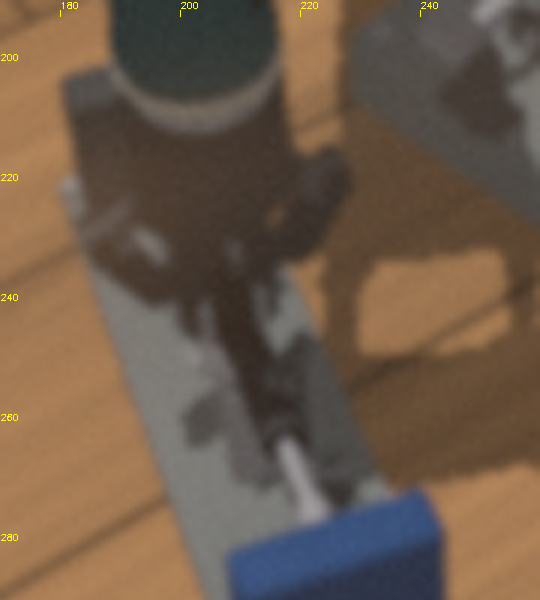

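View pics/d7.png

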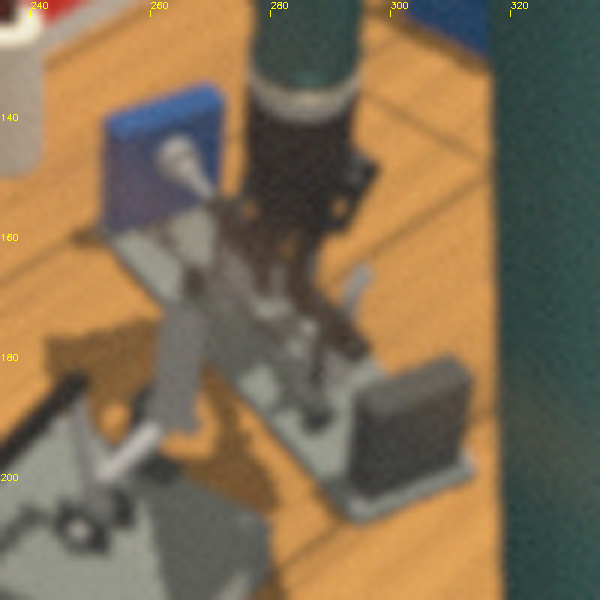

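servo_tool:
  plan:
    - [[0.05, 0, 0.2, 0, 0, 0], [0.05, 0, 0.4, 0, 0, 0], [0.05, 0, 0.4, 0, 0, 0], [0.05, 0, 0.4, 0, 0, 0]]

```text
time: 9.2
tool_pos: [0.5661, -0.2326, 0.0597]
tcp_rot: [-3.112, 0.416, 0.007]
wrist_force: [-12.2, 3.4, 22.8]
width: 0.237
```

```bash
python3 snap.py w8; python3 -c "
from h import *
import pickle
mv([.5668,-.2328,.06],-.268)
s,c=pickle.load(open('w8.pkl','rb'))
save('c10.png',crop(c['color'],165,5,200,200,3)[:600])
x=np.array([.5629,-.2313]);cc,ss=np.cos(-.2683),np.sin(-.2683)
for m in [(.070,.002,.090),(.06,.002,.090),(.07,.020,.117),(.058,-.0125,.094),(.058,-.0195,.109),(.09,.011,.075),(.09,-.011,.075)]:
    w=[x[0]+cc*m[0]-ss*m[1],x[1]+ss*m[0]+cc*m[1],m[2]];print(m,proj(c,w,s).round(1))
"
```

```text
9.2 [ 0.56607249 -0.23255883  0.05972569] [-12.2   3.4  22.8]
t 9.25 pos [ 0.5661 -0.2326  0.0597] F [-12.6   3.5  22.8] w 0.231 MOVE [ 0.07  0.   -0.03] [-0.05  0.25  0.14] rows 0.0 0.0
(0.07, 0.002, 0.09) [[254.5 103.1]]
(0.06, 0.002, 0.09) [[254.6 132.6]]
(0.07, 0.02, 0.117) [[183.6 104.5]]
(0.058, -0.0125, 0.094) [[297.  139.9]]
(0.058, -0.0195, 0.109) [[326.6 146.4]]
(0.09, 0.011, 0.075) [[230.8  46.5]]
(0.09, -0.011, 0.075) [[290.2  46.6]]
```

View pics/c10.png

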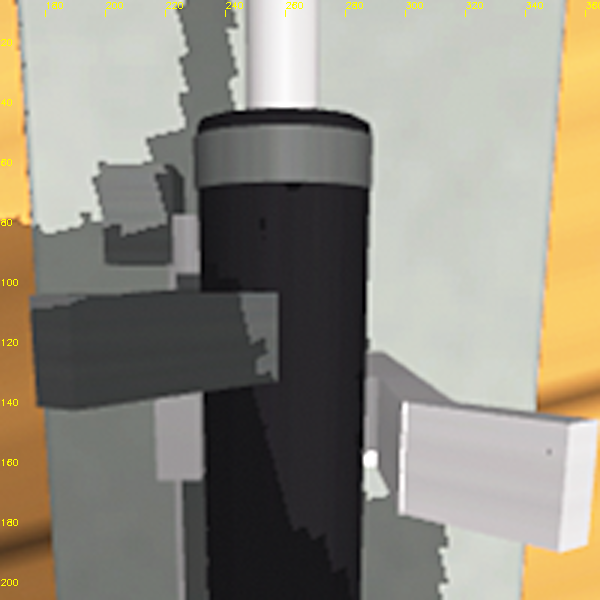

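Jaw tip seen at u≈257 against 254.5 predicted for closed, and pressing further meets a hard stop at the seat. Releasing.

servo_tool:
  plan:
    - [[0, 0, 0, 0, 0, 0], [0, 0, 0, 0, 0, 0], [0, 0, 0, 0, 0, 0], [0, 0, 0, 0, 0, 0], [0, 0, -0.5, 0, 0, 0], [0, 0, -2, 0, 0, 0], [0, 0, -4, 0, 0, 0], [0, 0, -7, 0, 0, 0], [0, 0, -11, 0, 0, 0], [0, 0, -15, 0, 0, 0], [0, 0, -19, 0, 0, 0], [0, 0, -21, 0, 0, 0], [0, 0, -21, 0, 0, 0]]
  claw: 5

```text
time: 10.33
tool_pos: [0.5704, -0.2345, 0.2777]
tcp_rot: [3.112, -0.415, 0.012]
wrist_force: [0.4, -0.6, 0.6]
width: 0.586
```

```bash
python3 snap.py w9; python3 -c "
from h import *
mv([.5668,-.2328,.06],-.268)"
```

```text
10.3333 [ 0.5703688  -0.23447398  0.27766255] [ 0.4 -0.6  0.6]
t 10.38 pos [ 0.569  -0.2339  0.2741] F [ 0.5 -0.5  0.2] w 0.584 MOVE [-0.31 -0.05 21.41] [ 0.01 -0.18  0.14] rows 5.1 0.0
```

View pics/w9.png

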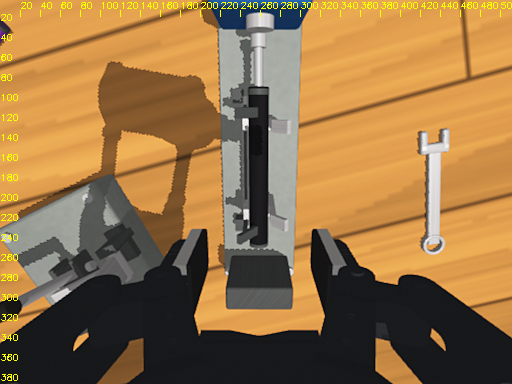

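```bash
python3 snap.py w9b; python3 -c "
from fit import *
import pickle
s,c=pickle.load(open('w9b.pkl','rb'))
save('c11.png',crop(c['color'],200,0,120,260,4)[40:640]);save('c12.png',crop(c['color'],200,0,120,260,4)[440:1040])
x=np.array([.5629,-.2313]);cc,ss=np.cos(-.2683),np.sin(-.2683)
for m in [(.070,.002,.090),(.06,.002,.090),(-.07,.002,.09),(-.06,.002,.09),(.09,.011,.075),(.09,-.011,.075),(-.09,.011,.075),(-.09,-.011,.075),(.14,0,.075),(.058,-.0125,.094),(-.058,-.0125,.094)]:
    w=[x[0]+cc*m[0]-ss*m[1],x[1]+ss*m[0]+cc*m[1],m[2]];print(m,proj(c,w,s).round(1))
"
```

```text
10.3833 [ 0.56902769 -0.23387241  0.27406986] [ 0.5 -0.5  0.2]
(0.07, 0.002, 0.09) [[257.2 104.6]]
(0.06, 0.002, 0.09) [[257.2 114.8]]
(-0.07, 0.002, 0.09) [[257.1 233.6]]
(-0.06, 0.002, 0.09) [[257.1 225.3]]
(0.09, 0.011, 0.075) [[248.6  84.3]]
(0.09, -0.011, 0.075) [[269.9  84.4]]
(-0.09, 0.011, 0.075) [[249.6 244. ]]
(-0.09, -0.011, 0.075) [[268.1 244.1]]
(0.14, 0, 0.075) [[259.4  31.2]]
(0.058, -0.0125, 0.094) [[271.6 117. ]]
(-0.058, -0.0125, 0.094) [[270.3 225. ]]
```

View pics/c11.png

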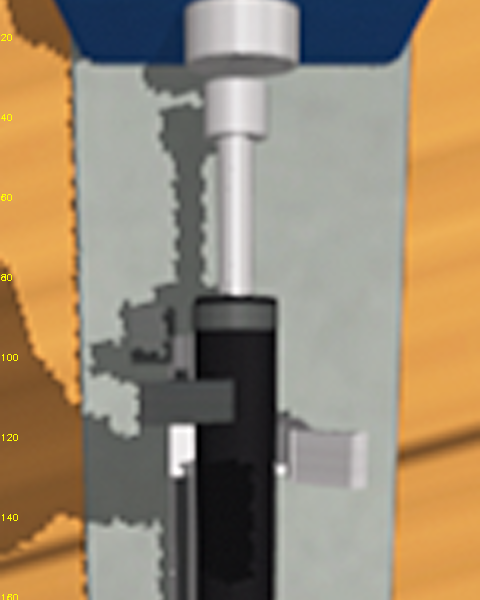

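View pics/c12.png

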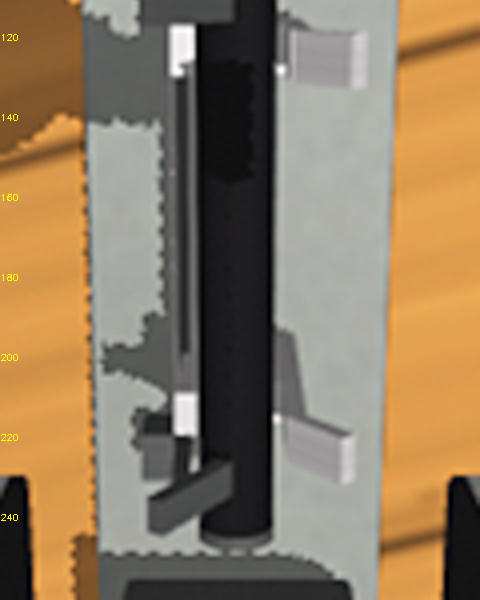

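```bash
python3 -c "
from h import *
mv([.509,-.035,.35],.1814+np.pi/2)"
```

```text
t 10.43 pos [ 0.5676 -0.2332  0.271 ] F [ 0.3  0.6 -0.2] w 0.588 MOVE [-10.87 -17.6   -7.87] [-1.300e-01  3.000e-02 -1.156e+02] rows 5.3 16.1
```

servo_tool:
  plan:
    - [[-11, -17.6, -8, 0, 0, -115.6], [-11, -17.6, -8, 0, 0, -115.6], [-11, -17.6, -8, 0, 0, -115.6], [-11, -17.6, -8, 0, 0, -115.6], [-11, -17.6, -8, 0, 0, -115.6], [-11, -17.6, -8, 0, 0, -115.6], [-11, -17.6, -8, 0, 0, -115.6], [-11, -17.6, -8, 0, 0, -115.6], [-11, -17.6, -8, 0, 0, -115.6], [-11, -17.6, -8, 0, 0, -115.6], [-11, -17.6, -8, 0, 0, -115.6], [-11, -17.6, -8, 0, 0, -115.6], [-11, -17.6, -8, 0, 0, -115.6], [-11, -17.6, -8, 0, 0, -115.6], [-11, -17.6, -8, 0, 0, -115.6], [-11, -17.6, -8, 0, 0, -115.6], [-11, -17.6, -8, 0, 0, -115.6], [-11, -17.6, -8, 0, 0, -115.6], [-11, -17.6, -8, 0, 0, -115.6], [-11, -17.6, -8, 0, 0, -115.6]]
  claw: 0

```text
time: 12.1
tool_pos: [0.5075, -0.0346, 0.3504]
tcp_rot: [-2.012, -2.409, 0.002]
wrist_force: [0.0, -0.2, 0.1]
width: 0.0
```

```bash
python3 snap.py w10;  python3 -c "
from h import *
import pickle
s,c=pickle.load(open('w10.pkl','rb'))
save('c13.png',crop(c['color'],150,60,200,230,4)[:520]);save('c14.png',crop(c['color'],150,60,200,230,4)[400:])"
```

```text
12.1 [ 0.50746454 -0.03456169  0.35041879] [ 0.  -0.2  0.1]
```

View pics/w10.png

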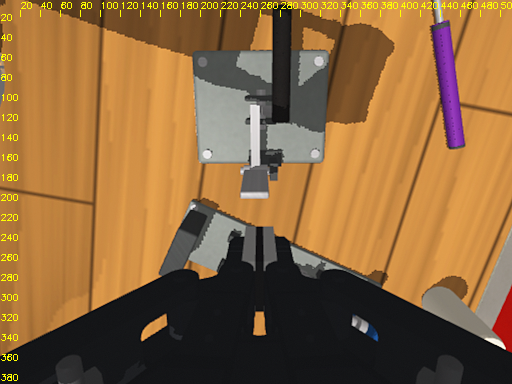

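```bash
python3 -c "
from h import *
import pickle
s,c=pickle.load(open('w10.pkl','rb'))
save('c13.png',crop(c['color'],180,10,160,110,5));save('c14.png',crop(c['color'],180,95,160,110,5))"
```

```text
(no output)
```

View pics/c13.png

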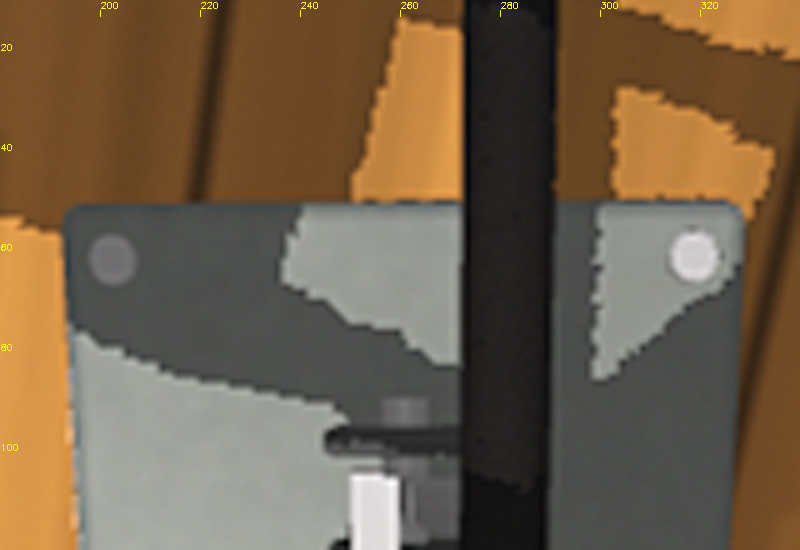

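View pics/c14.png

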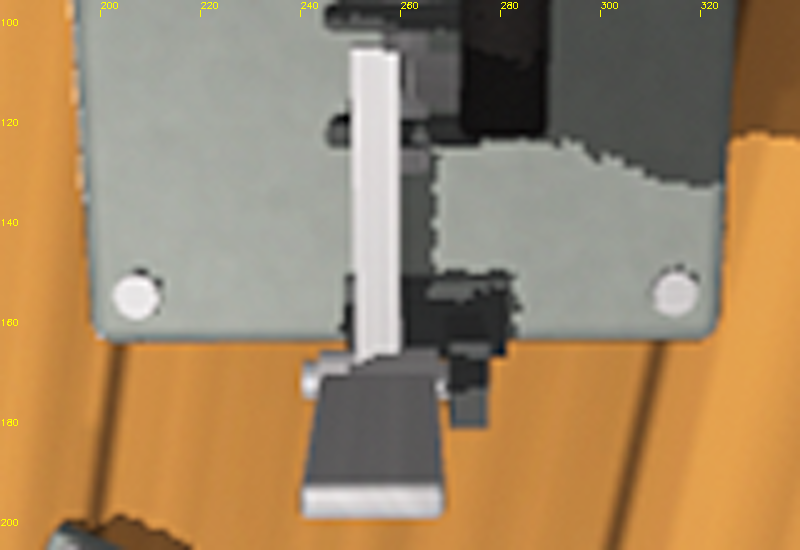

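Run:
```python
from fit import *
import pickle
cs=[pickle.load(open("w10.pkl","rb"))]
z=.055;X=.09;Y=.075
pts=[(0,[(-X,Y,z),(-X,-Y,z)],(193,70),(199,155)),(0,[(X,-Y,z),(X,Y,z)],(328.5,60),(323.5,155)),
(0,[(-X,-Y,z),(X,-Y,z)],(220,163),(310,163)),(0,[(-X,Y,z),(X,Y,z)],(220,50.8),(310,50.8)),
(0,[(.02,.095,.168),(.02,-.01,.168)],(281.5,60),(280.5,110)),(0,(-.007,-.075,.185),255,None)]
x=fit(cs,pts,[.498,.0244,.18])
c,s_=np.cos(x[2]),np.sin(x[2]);s,cam=cs[0]
for m in [(.02,-.01,.168),(-.007,-.071,.185),(-.007,-.079,.185),(-.007,-.083,.184)]:
    w=np.array([x[0]+c*m[0]-s_*m[1],x[1]+s_*m[0]+c*m[1],m[2]]);print(m,w.round(4),proj(cam,w,s).round(1))
```

```text
fit [0.4981 0.0219 0.1876] res [-1.3 -2.  -1.3 -1.7 -1.8 -1.   0.6  1.5 -0.1  0.4 -0.3]
(0.02, -0.01, 0.168) [0.5196 0.0158 0.168 ] [[280.8 123. ]]
(-0.007, -0.071, 0.185) [ 0.5045 -0.0491  0.185 ] [[254.7 185.7]]
(-0.007, -0.079, 0.185) [ 0.506 -0.057  0.185] [[254.8 193.3]]
(-0.007, -0.083, 0.184) [ 0.5067 -0.0609  0.184 ] [[254.8 196.7]]
```

```bash
cat >> h.py <<'E'
S=(.4981,.0219,.1876)
def st(m):
    c,s=np.cos(S[2]),np.sin(S[2]);return [S[0]+c*m[0]-s*m[1],S[1]+s*m[0]+c*m[1],m[2]]
def inst(w):
    c,s=np.cos(S[2]),np.sin(S[2]);a,b=w[0]-S[0],w[1]-S[1];return np.array([c*a+s*b,-s*a+c*b,w[2]])
YS=S[2]+np.pi/2
E
python3 -c "
from h import *
mv(st([-.007,-.043,.158]),YS)
mv(st([-.007,-.043,.25]),YS)
for t in np.arange(.1,1.3,.1): print(round(t,1),(np.array([-75-55*np.sin(t)+4*np.cos(t)+11, 100+55*np.cos(t)+4*np.sin(t)])-[-43,158]).round(1))
"
```

```text
t 12.15 pos [ 0.5075 -0.0346  0.3507] F [ 0.4  0.1 -0.1] w 0.003 MOVE [ 1.39 -0.54 19.27] [-0.14 -0.09 -0.45] rows 4.6 0.1
t 12.15 pos [ 0.5075 -0.0346  0.3507] F [ 0.4  0.1 -0.1] w 0.003 MOVE [ 1.41 -0.56 10.07] [-0.14 -0.09 -0.45] rows 2.4 0.1
0.1 [-22.5  -2.9]
0.2 [-28.   -3.3]
0.3 [-33.4  -4.3]
0.4 [-38.7  -5.8]
0.5 [-43.9  -7.8]
0.6 [-48.8 -10.3]
0.7 [-53.4 -13.4]
0.8 [-57.7 -16.8]
0.9 [-61.6 -20.7]
1.0 [-65.1 -24.9]
1.1 [-68.2 -29.5]
1.2 [-70.8 -34.3]
```

servo_tool:
  plan:
    - [[1.4, -0.6, 4, 0, 0, -0.4], [1.4, -0.6, 8, 0, 0, -0.4], [1.4, -0.6, 12, 0, 0, -0.4], [1.4, -0.6, 16, 0, 0, -0.4], [1.4, -0.6, 18.5, 0, 0, -0.4], [1.4, -0.6, 19.2, 0, 0, -0.4], [1.4, -0.6, 19.2, 0, 0, -0.4], [1.4, -0.6, 19.2, 0, 0, -0.4]]

```text
time: 12.82
tool_pos: [0.4996, -0.0218, 0.1599]
tcp_rot: [-2.004, -2.417, 0.0]
wrist_force: [-0.9, 0.6, 0.2]
width: 0.001
```

```bash
python3 snap.py w11; python3 -c "
from h import *
mv(st([-.007,-.043,.158]),YS)"
```

```text
12.8167 [ 0.49955196 -0.02175908  0.15992905] [-0.9  0.6  0.2]
t 12.87 pos [ 0.5005 -0.0218  0.1611] F [ 0.   0.1 -0.5] w 0.001 MOVE [ 0.04 -0.12  0.31] [ 0.07 -0.03 -0.08] rows 0.1 0.0
```

View pics/w11.png

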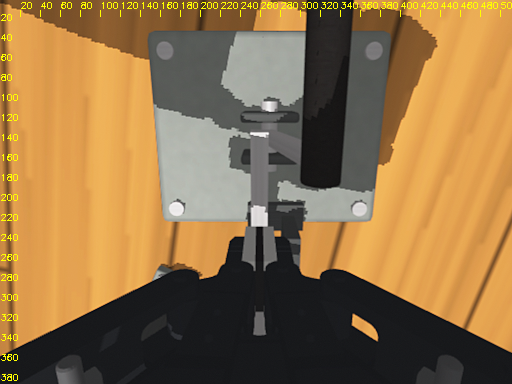

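servo_tool:
  plan:
    - [[-1, -0.1, 0.3, 0, 0, 0], [-1.8, -0.1, 0.5, 0, 0, 0], [-2.3, -0.1, 0.6, 0, 0, 0], [-2.8, -0.1, 0.65, 0, 0, 0], [-3.4, -0.1, 0.75, 0, 0, 0], [-3.9, -0.1, 0.9, 0, 0, 0], [-4.4, -0.1, 1.1, 0, 0, 0], [-4.9, -0.1, 1.35, 0, 0, 0], [-5.3, -0.1, 1.65, 0, 0, 0], [-5.8, -0.1, 2, 0, 0, 0], [-6.2, -0.1, 2.4, 0, 0, 0], [-6.5, -0.1, 2.8, 0, 0, 0], [-6.8, -0.1, 3.2, 0, 0, 0], [-7, -0.1, 3.5, 0, 0, 0], [-7.2, -0.1, 3.7, 0, 0, 0], [-7.2, -0.1, 3.7, 0, 0, 0], [-7.2, -0.1, 3.7, 0, 0, 0]]

```text
time: 14.28
tool_pos: [0.5127, -0.0906, 0.1265]
tcp_rot: [-2.004, -2.415, -0.006]
wrist_force: [-8.3, 9.8, 20.6]
width: 0.001
```

```bash
python3 snap.py w12; python3 -c "
from h import *
print(inst(bot.read_state()['tool_pos']));mv(st([-.007,-.043,.158]),YS)"
```

```text
14.2833 [ 0.51270656 -0.09055531  0.12648006] [-8.3  9.8 20.6]
[-0.0066714  -0.11320521  0.12646283]
t 14.33 pos [ 0.5127 -0.0906  0.1265] F [-7.5  9.  19.6] w -0.004 MOVE [ 7.04 -0.04 -3.12] [ 0.06 -0.28 -0.12] rows 1.8 0.0
```

View pics/w12.png

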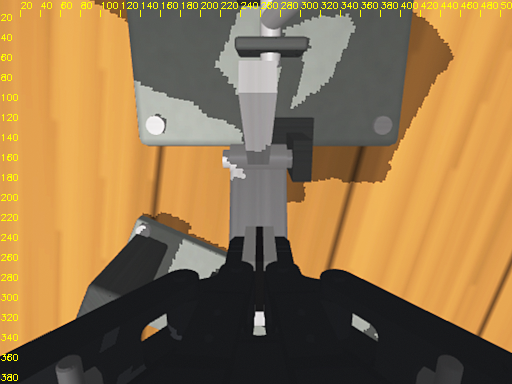

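servo_tool:
  plan:
    - [[0, 0, -2, 0, 0, 0], [0, 0, -6, 0, 0, 0], [0, 0, -10, 0, 0, 0], [0, 0, -14, 0, 0, 0], [0, 0, -17, 0, 0, 0], [3, 1, -17, 0, 0, 0], [6, 2, -17, 0, 0, 0], [10, 2.5, -17, 0, 0, 0], [14, 2.7, -17, 0, 0, 0], [16.3, 2.7, -16, 0, 0, 0], [16.3, 2.7, -14, 0, 0, 0], [16.3, 2.7, -13, 0, 0, 0], [16.3, 2.7, -13, 0, 0, 0]]
  claw: 6

```text
time: 15.42
tool_pos: [0.5067, 0.0739, 0.2534]
tcp_rot: [-2.0, -2.413, 0.002]
wrist_force: [0.1, -0.7, -0.1]
width: 0.702
```

```bash
python3 snap.py w13; python3 -c "
from h import *
import pickle
s,c=pickle.load(open('w13.pkl','rb'))
print(inst(s['tool_pos']));mv(st([.02,.05,.149]),YS)
for m in [(.02,.05,.168),(.02,.095,.168),(.029,.05,.168),(.011,.05,.168)]: print(m,proj(c,st(m),s).round(1))
c=viewer.read_camera('side');save('d13.png',crop(c['color'],190,120,140,130,4)[:600])"
```

```text
15.4167 [0.50668674 0.07386518 0.25339333] [ 0.1 -0.7 -0.1]
[0.01812766 0.04945199 0.25339333]
t 15.47 pos [0.5077 0.0735 0.255 ] F [-0.4 -0.2  0.4] w 0.701 MOVE [ 0.06  0.14 10.6 ] [-0.21 -0.29 -0.12] rows 2.5 0.1
(0.02, 0.05, 0.168) [[263.  195.4]]
(0.02, 0.095, 0.168) [[263.1 135.3]]
(0.029, 0.05, 0.168) [[274.9 195.4]]
(0.011, 0.05, 0.168) [[251.1 195.4]]
```

View pics/w13.png

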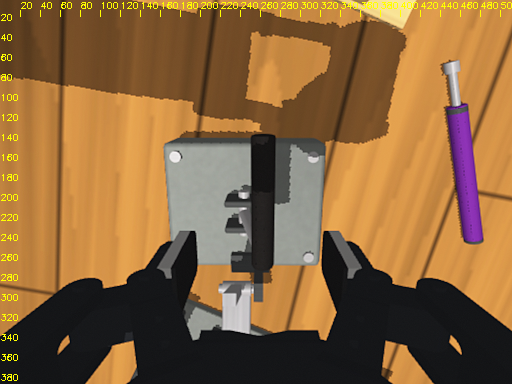

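View pics/d13.png

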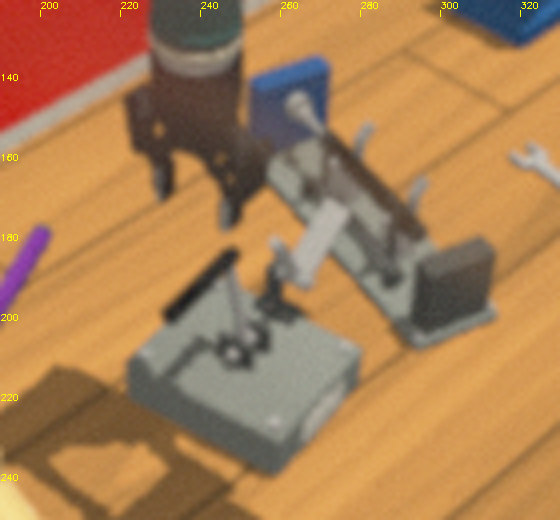

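servo_tool:
  plan:
    - [[0, 0.1, 3, 0, 0, 0], [0, 0.1, 6, 0, 0, 0], [0, 0.1, 9, 0, 0, 0], [0, 0.1, 10.4, 0, 0, 0], [0, 0.1, 10.7, 0, 0, 0], [0, 0.1, 10.7, 0, 0, 0]]

```text
time: 16.02
tool_pos: [0.5093, 0.0731, 0.1491]
tcp_rot: [-2.005, -2.411, -0.002]
wrist_force: [0.4, 0.1, 0.5]
width: 0.702
```

servo_tool:
  plan:
    - [[0, 0, 0.1, 0, 0, 0], [0, 0, 0.1, 0, 0, 0], [0, 0, 0.1, 0, 0, 0], [0, 0, 0.1, 0, 0, 0], [0, 0, 0.1, 0, 0, 0], [0, 0, 0.1, 0, 0, 0], [0, 0, 0.1, 0, 0, 0]]
  claw: 0
  grip_force: 60

```text
time: 16.6
tool_pos: [0.5091, 0.0728, 0.1501]
tcp_rot: [-2.005, -2.412, -0.001]
wrist_force: [-5.5, -1.2, 7.9]
width: 0.195
```

```bash
python3 snap.py w14; python3 -c "
from h import *
s=bot.read_state();p=inst(s['tool_pos']);print(p)
g=p[2]+.019;phi0=np.arctan2(p[0],g-.07);r=np.hypot(p[0],g-.07);print(phi0,r)
mv(s['tool_pos'],YS)
for a in np.arange(.2,-.66,-.1): print(round(a,2),((np.array([.1*np.sin(a),.07+.1*np.cos(a)-.019])-[p[0],p[2]])*100).round(2))"
```

```text
16.6 [0.50914582 0.07277668 0.1500566 ] [-5.5 -1.2  7.9]
[0.0203628  0.04790837 0.15010212]
0.20265238440570166 0.10117249327747747
t 16.65 pos [0.5092 0.0728 0.1501] F [-5.4 -1.3  7. ] w 0.192 MOVE [0. 0. 0.] [-0.15 -0.24 -0.23] rows 0.0 0.1
0.2 [-0.05 -0.11]
0.1 [-1.04  0.04]
0.0 [-2.04  0.09]
-0.1 [-3.03  0.04]
-0.2 [-4.02 -0.11]
-0.3 [-4.99 -0.36]
-0.4 [-5.93 -0.7 ]
-0.5 [-6.83 -1.13]
-0.6 [-7.68 -1.66]
```

View pics/w14.png

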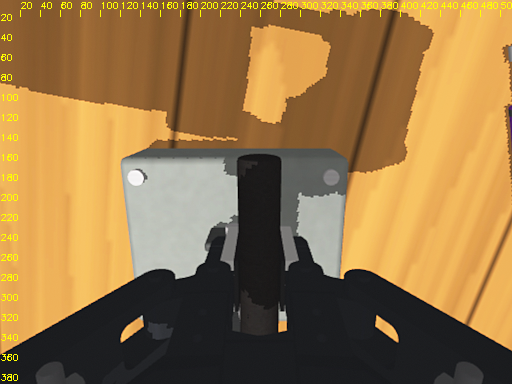

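servo_tool:
  plan:
    - [[0, -0.5, -0.1, 0, 0, 0], [0, -1, -0.15, 0, 0, 0], [0, -1.5, -0.2, 0, 0, 0], [0, -2, -0.2, 0, 0, 0], [0, -2.5, -0.2, 0, 0, 0], [0, -3, -0.15, 0, 0, 0], [0, -3.5, -0.1, 0, 0, 0], [0, -4, 0, 0, 0, 0], [0, -4.5, 0.1, 0, 0, 0], [0, -5, 0.25, 0, 0, 0], [0, -5.5, 0.4, 0, 0, 0], [0, -6, 0.6, 0, 0, 0], [0, -6.5, 0.85, 0, 0, 0], [0, -7, 1.1, 0, 0, 0], [0, -7.5, 1.4, 0, 0, 0], [0, -7.8, 1.6, 0, 0, 0], [0, -8, 1.7, 0, 0, 0], [0, -8, 1.7, 0, 0, 0], [0, -8, 1.7, 0, 0, 0]]

```text
time: 18.23
tool_pos: [0.4412, 0.06, 0.1414]
tcp_rot: [2.001, 2.406, 0.031]
wrist_force: [10.7, 4.4, 13.4]
width: 0.19
```

```bash
python3 snap.py w15; python3 -c "
from h import *
s=bot.read_state();p=inst(s['tool_pos']);print(p,s['width'])
print(.2-np.arctan2(p[0],p[2]+.018-.07),s['wrist_force'])
c=viewer.read_camera('side');save('d15.png',crop(c['color'],190,120,140,130,4)[:600])
c=viewer.read_camera('scene');save('s15.png',crop(c['color'],170,130,150,150,4)[:600])"
```

```text
18.2333 [0.44122395 0.05997281 0.14142771] [10.7  4.4 13.4]
[-0.04874984  0.04799279  0.14145664] 0.1891621159639539
0.6989615796752415 [10.39184669  3.74104368 13.76895654]
```

View pics/w15.png

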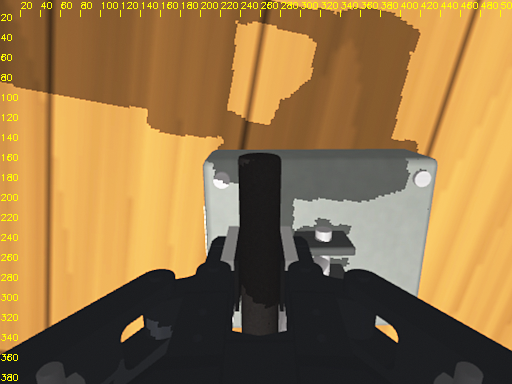

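View pics/d15.png

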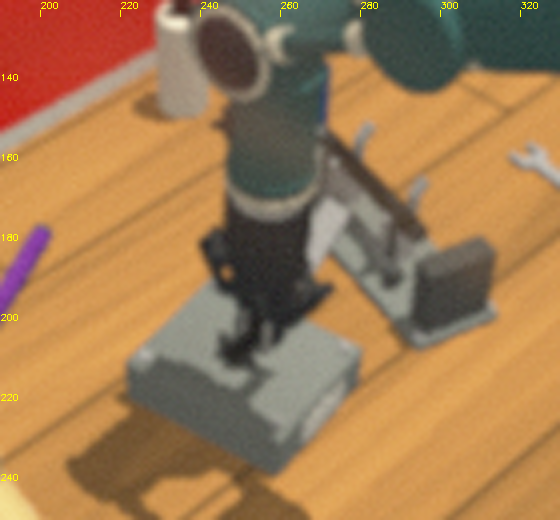

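View pics/s15.png

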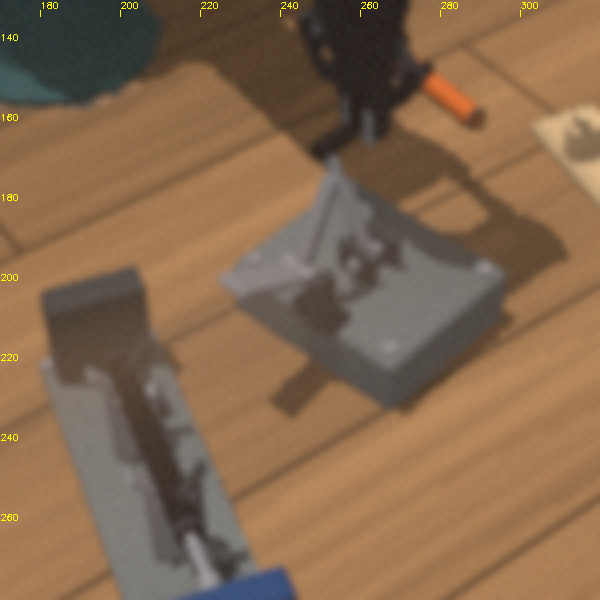

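servo_tool:
  plan:
    - [[0, -1.2, 0.8, 0, 0, 0], [0, -1.5, 0.95, 0, 0, 0], [0, -1.8, 1.1, 0, 0, 0], [0, -2, 1.2, 0, 0, 0], [0, -2, 1.2, 0, 0, 0], [0, -2, 1.2, 0, 0, 0]]

```text
time: 18.88
tool_pos: [0.4343, 0.0586, 0.1377]
tcp_rot: [1.989, 2.39, 0.065]
wrist_force: [15.7, 7.2, 11.2]
width: 0.187
```

```bash
python3 -c "
from h import *
s=bot.read_state();p=inst(s['tool_pos']);print(p,s['width'])
print(.2-np.arctan2(p[0],p[2]+.018-.07),s['wrist_force'])
mv(s['tool_pos'],YS)"
```

```text
[-0.05579053  0.04793497  0.13768587] 0.1872225767641936
0.7771518738417573 [15.65294627  7.16620815 11.24471207]
t 18.88 pos [0.4343 0.0586 0.1377] F [15.7  7.2 11.2] w 0.187 MOVE [0. 0. 0.] [ 2.97 -0.16 -0.29] rows 0.0 0.4
```

servo_tool:
  plan:
    - [[0, -1.5, 0.8, 2, 0, 0], [0, -1.6, 0.8, 2.5, 0, 0], [0, -1.7, 0.8, 2.5, 0, 0], [0, -1.7, 0.8, 2.5, 0, 0], [0, -1.7, 0.8, 2.5, 0, 0], [0, -1.7, 0.8, 2.5, 0, 0], [0, -1.7, 0.8, 2.5, 0, 0], [0, -1.7, 0.8, 2.5, 0, 0], [0, -1.7, 0.8, 2.5, 0, 0], [0, -1.7, 0.8, 2.5, 0, 0]]

```text
time: 19.72
tool_pos: [0.434, 0.0585, 0.1378]
tcp_rot: [1.993, 2.393, 0.056]
wrist_force: [26.7, 9.5, 1.9]
width: 0.186
```

```bash
python3 snap.py w16; python3 -c "
from h import *
s=bot.read_state();p=inst(s['tool_pos']);print(p,s['width'])
print(.2-np.arctan2(p[0],p[2]+.018-.07),s['wrist_force'])
mv(s['tool_pos'],YS)
c=viewer.read_camera('side');save('d16.png',crop(c['color'],190,120,140,130,4)[:600])
c=viewer.read_camera('scene');save('s16.png',crop(c['color'],170,130,150,150,4)[:600])"
```

```text
19.7167 [0.43404218 0.05848966 0.13776797] [26.7  9.5  1.9]
[-0.05608243  0.04786687  0.13777342] 0.1884638582258412
0.7790727286618939 [26.29464616  8.1906187   1.66307592]
t 19.77 pos [0.4341 0.0585 0.1378] F [26.3  8.2  1.7] w 0.188 MOVE [0. 0. 0.] [ 2.59 -0.13 -0.33] rows 0.0 0.4
```

View pics/w16.png

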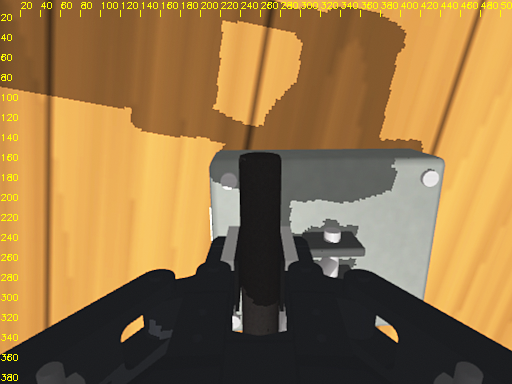

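View pics/s16.png

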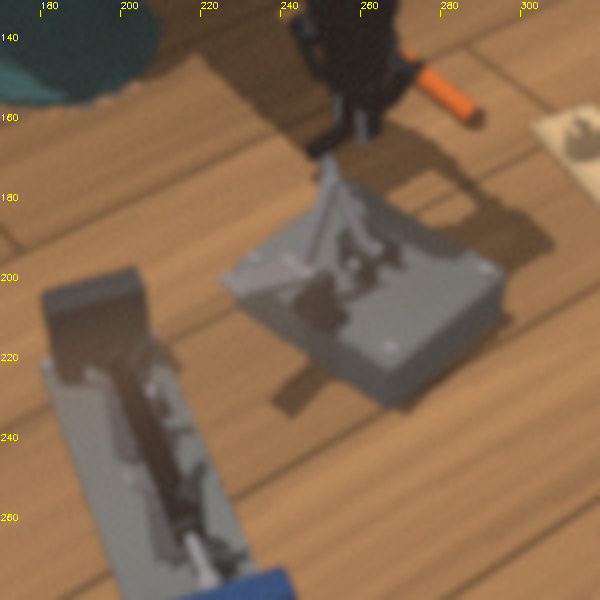

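```bash
python3 -c "
from workcell import finish_job
print(finish_job())"
```

```text
the job is handed in; nothing more can be done
None
```

I finished all three steps in order and handed the job in at about 20 s, with the fingers still holding the lever. `finish_job` reports no verdict.

- **Strut:** I took the black strut from the rack and pressed it straight down into the test bed, rod end towards the blue load head. After release, the wrist picture put the tube ends and both jaw tips within about 1 to 3 pixels of where a seated strut and closed jaw should appear. The tube looked centred to roughly 2 mm lengthwise.
- **Catch:** I flipped it until it met its stop, at about 1.1 rad. My estimate from the finger position read 1.15, slightly past the stated range. The last camera views show it still lying over.
- **Lever:** I pinched the grip and pulled it in. The first pull only reached about 0.70 rad because the arm gave way under the spring. A second pull brought it to about 0.78 rad, worked out from the tool pose. It did not move further with about 28 N at the wrist, so I took that as the stop.

At the end the gripper was tilted about 3° from vertical, still gripping with 60 N. I saw no bystander move in any view, but I did not measure their positions afterwards.

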